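# Gauge the depth of a dry-block heater's thermometer well

### The job

The depth of the heater's thermometer well is not known. Pull the red stopper out of the well and put it down on the bench; then stand the depth gauge flat on the block over the well, slide its rod gently down until it rests on the bottom of the well, and leave the gauge standing there with the rod on the bottom, so that I can take the reading. Leave the two sample cups where they are.

Things in the scene. Friction and masses are not known exactly. Their poses are not given: they have to be found in the camera images.
- well_mouth (a point): Centre of the thermometer well's mouth, in the top face of the heater's aluminium block, 90 mm above the bench. Well: upright round hole 11 mm wide, rim bevelled 1.5 mm, depth unknown, somewhere from 25 to 50 mm. x points to the heater's back, y to its left, z up. The bare face reaches 31 mm to the front of the well, 60 mm to each side; 44 mm behind it a row of vials stands 11 mm proud.
- heater: Dry-block heater that stands fast on the bench: white housing 200 x 156 x 78 mm, sloping control panel on its front (-x), aluminium block 94 x 120 mm let into its top, face 90 mm above the bench. Origin: centre of its underside; x to its back, z up. The thermometer well lies 16 mm behind the origin, on the centre line.
- stopper_grip (a point): Loose red plastic stopper (15 g) that closes the thermometer well at the start; this point is on its axis half-way up its knob, 12 mm above the block's face. Round knob 13 to 15 mm wide, 20 mm tall, on a flange 19 mm wide and 3 mm thick that lies on the face; below it a shank 10 mm wide and 14 mm long hangs loosely in the well. z up along the axis.
- gauge_foot (a point): Depth gauge (about 0.35 kg, loose, standing on the bench); this point is the centre of its foot's flat underside. Steel foot 90 mm long (y), 32 mm wide (x), 14 mm thick, with a guide boss 8 mm high in its middle through which the rod slides upright along z. Its length must lie roughly along the heater's y to clear the vials.
- gauge_head (a point): Centre of the black knurled head on top of the gauge's rod: 22 mm wide, 14 mm tall, 96 mm above the rod's tip, and with the rod fully raised 104 mm above the foot's underside. The whole gauge can be lifted by it (the rod then rises to its upper stop). x, y, z as those of the foot.
- rod_tip (a point): Centre of the lower end of the gauge's steel rod, 8 mm wide, with a slightly bevelled end; it starts hidden inside the foot, up to 8 mm above its underside.
- depth_rod (a joint): Travel of the rod down through the foot, in m: 0 fully raised (tip 8 mm above the foot's underside), 0.060 fully down (tip 52 mm below it). Friction of about 2 N holds the rod wherever it is left; it does not sink by its own weight. Starts at 0 to 0.006.
- red_cup: Small lidded sample cup with a red lid, 35 x 43 x 24 mm, standing on the bench near its front edge; origin at the centre of its underside. Not to be disturbed.
- blue_cup: The like with a blue lid, beside it; origin at the centre of its underside. Not to be disturbed.

How it is judged:
By the outcome, as a careful person would: the job done as asked, in the order asked, and still so for the second after the job is handed in, with the robot touching nothing.
It also fails if it takes over 58 s, if anything falls off the work surface, if the arm or the gripper's body presses on something with over 40 N, if the wrist force passes 120 N, or if a joint passes its speed limit or range.

### The arm

A 6-joint arm with a two-finger parallel gripper is mounted at the origin on a cart in front of the work surface, level with it; the furniture and walls round the work are solid. World frame = base frame: x ahead of the robot, y to its left, z up, the work surface at z = 0. Lengths are in mm, angles in rad, forces in N, time in s.
With the tool pointing down it reaches from about 350 to 975 mm from the base axis. Payload 7.1 kg.
Tool frame: the origin (TCP) lies on the centre line of the jaws, within the pads' length; the fingertips stand 25 mm ahead of it and the grasp point (between the pads) lies 6 mm ahead of it (ctrl.nose_length is the distance from the TCP to the fingertips, in mm); x points along the fingers, y is the direction in which the jaws open and shut, and the axes are right-handed (so a half turn about x gives the same grasp; the last joint's range is limited). The gripper opens to 88 mm and grips with 3 to 60 N. Pads are 20 mm wide; open, the fingers measure 115 mm over their backs; the gripper's body (75 mm by 178 mm) begins 61 mm behind the grasp point.
Start: joints at [1.312, 0.423, 1.63, -0, 1.089, -0.019], TCP at [148.411, 607.107, 247.675] pointing down, gripper open.
Joint ranges: [-3, 3], [-0.9, 2.11], [0.09, 2.58], [-1.31, 4.45], [0.11, 2.69], [-2.54, 2.54]. Speed limits (rad/s): [2.39, 2.39, 3.01, 3.14, 3.14, 3.14].

### API

Orientations are given as a rotation vector (axis times angle).
In Python, from workcell import ctrl gives the robot as it stands.
- The arm moves only by the tool arm_command, never from a script. Its argument "deltas" is a list of rows, each a list of 4 numbers: the shift along the tool's x, y, z in m, then the turn about the tool's x in rad. In form: [[tx, ty, tz, yaw], ...]. A call has 1 to 10 rows; each row shifts and turns the pose as measured when the row begins, along the tool's axes as they then stand; what a row does not reach is not made up. A row lasts 1/10 s, in which the tool goes at most 50 mm and 8.59 degrees, less where a joint would pass 70% of its speed; a pose out of reach is approached as far as the arm can. A call is refused whole if a number of a shift passes 0.05 or a number of a turn 0.15, either way. A call with a gripper value outside its range is refused whole. "hand" is the finger opening in m, from 0 to 0.0878, set as the call begins (left out, the last holds). The fingers move at their own pace and stop on an object; the grip force is fixed at half the most. Time passes only in rows, so rows that do not move let the fingers close. It gives the time, the measured TCP pose, the force and the opening at its end, in the units of the state.
- ctrl.get_obs(): the state, without advancing time (a new reading comes with each control period).
- ctrl.get_image(name): name is "scene" or "top" or "wrist"; returns the picture (384x512x3 uint8, red, green, blue); there is no depth.
- ctrl.get_calibration(name): a dict with "fx", "fy", "cx", "cy" (pixels), "dist" ([k1, k2, p1, p2, k3] as OpenCV has them; the pictures are not rectified), "R" (3x3) and "t" (3): a world point X has camera coordinates R X + t. Camera axes: x right, y down, z forward; pixel columns grow to the right and rows downward; lengths in mm; the calibration is good to about 2 mm. A picture is of the moment at which its call begins: read the wrist's pose just before it. get_calibration takes no time and is no camera call; for the wrist camera it gives the pose at the moment of the call.
- ctrl.close_job(): hands the job in, once; it reports no verdict.
The state is a dict: "t": time; "qpos": joint angles; "qvel": joint speeds; "joint_torque": joint torques, N m; "ee_pos": TCP position; "orientation": TCP orientation; "ft_force": force on the tool from outside, world axes, zero at the start; "moment": the same for the moment, N m; "width": finger opening in mm.
Only numpy, scipy, OpenCV 4.12 (cv2) and the standard library are available. Lean on these libraries where they do the work, as an engineer would, in place of code of your own. Each camera call takes 0.05 s, during which the arm holds its last target.

## Working session

There is one attempt and no reset: what is moved stays moved. The work goes in short steps, Python scripts to look and compute and a tool call to move; the robot and the scene stay as the last step left them, time stands still between calls to the robot, and variables do not carry over. Pictures are saved under pics/ and viewed, and the job is handed in when it is done.

Besides the shell and the picture viewer there is one more tool, called by a JSON object that holds its "api" and its "payload". arm_command: Moves the arm, as the interface text tells. Its arguments: {"type":"object","properties":{"deltas":{"type":"array","items":{"type":"array","items":{"type":"number"}}},"hand":{"type":"number"}},"required":["deltas"]}

```bash
mkdir -p pics; ls; cat > h.py <<'E'
from workcell import ctrl
import numpy as np, cv2
def snap(name,fn):
    c=ctrl.get_calibration(name); im=ctrl.get_image(name)
    cv2.imwrite(f'pics/{fn}.png',im[:,:,::-1]); np.save(f'pics/{fn}.npy',c,allow_pickle=True); return im,c
def load(fn): return cv2.imread(f'pics/{fn}.png'),np.load(f'pics/{fn}.npy',allow_pickle=True).item()
def K(c): return np.array([[c['fx'],0,c['cx']],[0,c['fy'],c['cy']],[0,0,1.]])
def ray(c,uv):
    d=cv2.undistortPoints(np.array([[uv]],float),K(c),np.array(c['dist'],float))[0,0]
    R=np.array(c['R']);t=np.array(c['t']).ravel(); o=-R.T@t; v=R.T@np.array([d[0],d[1],1]); return o,v/np.linalg.norm(v)
def atz(c,uv,z):
    o,v=ray(c,uv); return o+v*(z-o[2])/v[2]
def tri(obs):
    A=np.zeros((3,3));b=np.zeros(3);L=[]
    for c,uv in obs:
        o,v=ray(c,uv);P=np.eye(3)-np.outer(v,v);A+=P;b+=P@o;L.append((P,o))
    X=np.linalg.solve(A,b); return X,[round(float(np.linalg.norm(P@(X-o))),2) for P,o in L]
def proj(c,X):
    R=np.array(c['R']);r=cv2.Rodrigues(R)[0]
    return cv2.projectPoints(np.array(X,float).reshape(-1,1,3),r,np.array(c['t'],float),K(c),np.array(c['dist'],float))[0].reshape(-1,2)
def crop(fn,x0,y0,x1,y1,s):
    im=cv2.imread(f'pics/{fn}.png')[y0:y1,x0:x1]; cv2.imwrite(f'pics/{fn}_c{x0}_{y0}.png',cv2.resize(im,None,fx=s,fy=s,interpolation=cv2.INTER_CUBIC))
E
python3 - <<'E'
from h import *
np.set_printoptions(suppress=True,precision=3)
print(ctrl.get_obs())
for n in('scene','top','wrist'):
    im,c=snap(n,n+'0');print(n,c)
a=[cv2.imread(f'pics/{n}0.png') for n in('scene','top','wrist')]
E
```

```text
pics
{'t': 0.0, 'qpos': array([ 1.312,  0.424,  1.631,  0.   ,  1.089, -0.019]), 'qvel': array([ 0.001, -0.002, -0.001,  0.   , -0.001,  0.001]), 'joint_torque': array([  0.   , -54.461, -27.368,   0.064,   0.022,  -0.   ]), 'ee_pos': array([148.284, 606.636, 246.919]), 'orientation': array([ 0.187,  1.563, -0.189]), 'ft_force': array([0.431, 0.165, 0.795]), 'moment': array([0.031, 0.005, 0.007]), 'width': 87.69588881389957}
scene {'fx': 438.1690983739476, 'fy': 438.1690983739476, 'cx': 248.65678844590906, 'cy': 201.37716060082232, 'dist': array([-0.107,  0.   ,  0.   ,  0.   ,  0.   ]), 'R': array([[-0.855, -0.518, -0.007],
       [-0.333,  0.561, -0.758],
       [ 0.397, -0.646, -0.653]]), 't': array([302.042, 380.205, 545.801])}
top {'fx': 427.36015319135055, 'fy': 427.36015319135055, 'cx': 252.06424150098488, 'cy': 193.144895739368, 'dist': array([0.039, 0.   , 0.   , 0.   , 0.   ]), 'R': array([[ 0.02 , -1.   , -0.021],
       [-0.996, -0.018, -0.085],
       [ 0.084,  0.023, -0.996]]), 't': array([-260.822,  506.924,  952.237])}
wrist {'fx': 323.5538410740349, 'fy': 323.5538410740349, 'cx': 254.38646110077775, 'cy': 190.88221870173425, 'dist': array([0.03, 0.  , 0.  , 0.  , 0.  ]), 'R': array([[ 0.239,  0.971, -0.002],
       [ 0.934, -0.229,  0.275],
       [ 0.267, -0.067, -0.961]]), 't': array([-622.853,  -32.763,  391.982])}
```

View pics/scene0.png

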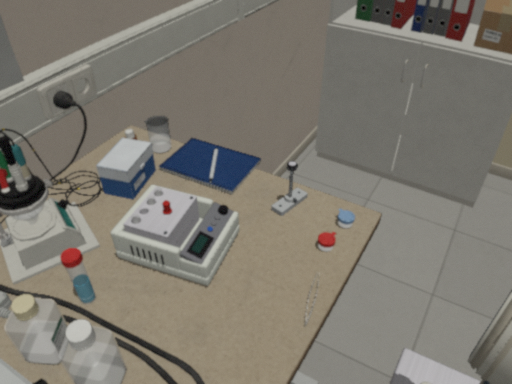

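View pics/top0.png

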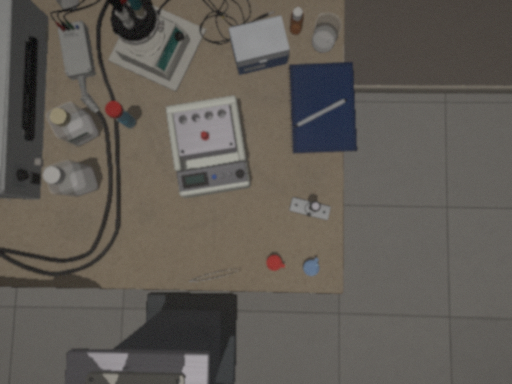

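View pics/wrist0.png

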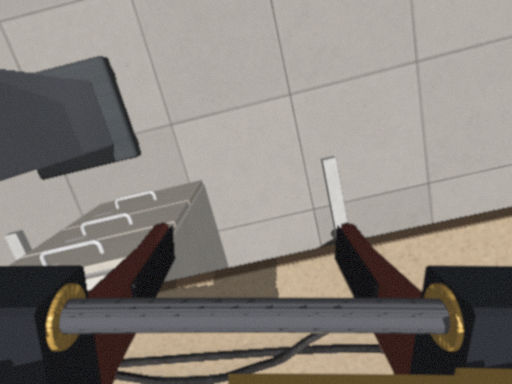

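The scene and top views both show the heater with the red stopper: scene (167,208), top (205,135). The gauge is at scene (292,190) and top (313,206), and the cups are near the front edge. I'll enlarge these.

```bash
python3 - <<'E'
from h import *
crop('scene0',100,150,260,290,5); crop('top0',150,80,350,230,4); crop('scene0',255,150,365,260,5);crop('top0',260,180,350,285,6)
E
```

```text
(no output)
```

View pics/scene0_c100_150.png

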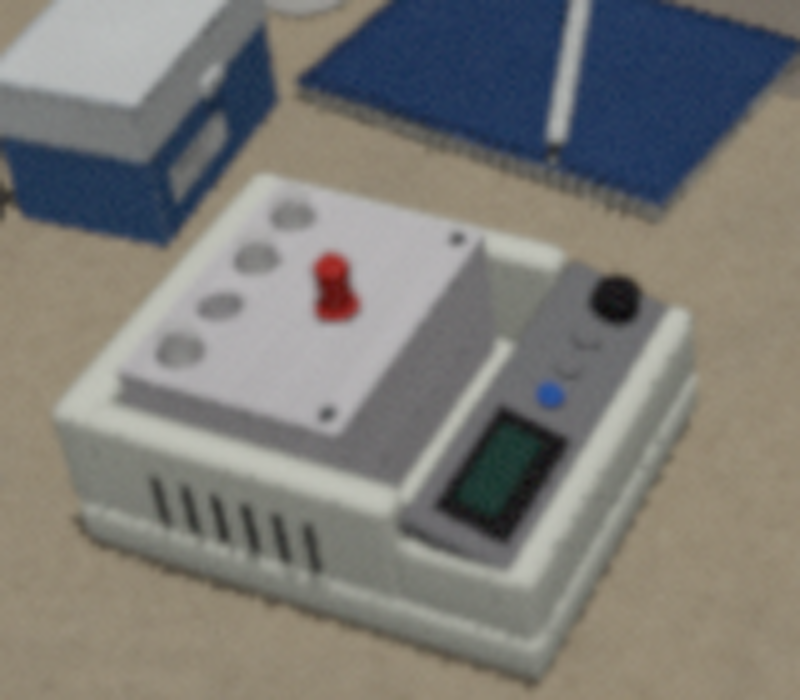

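View pics/top0_c150_80.png

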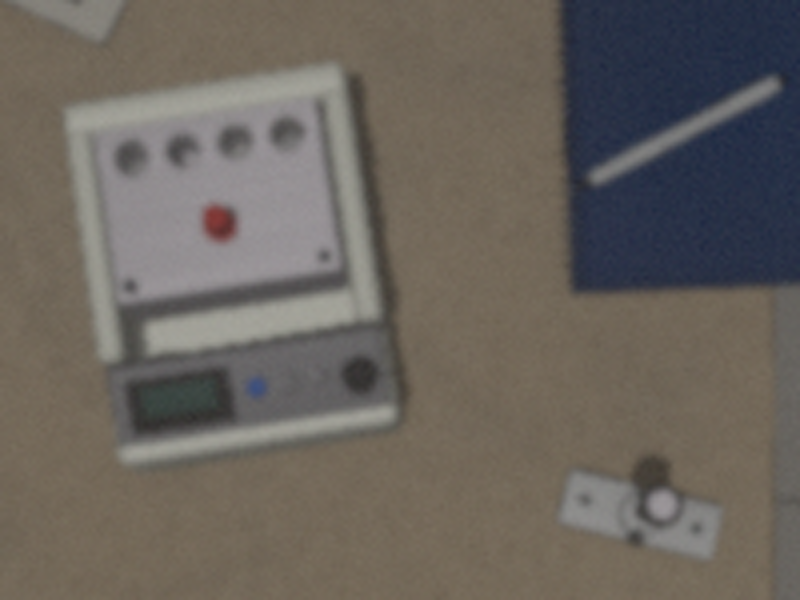

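View pics/scene0_c255_150.png

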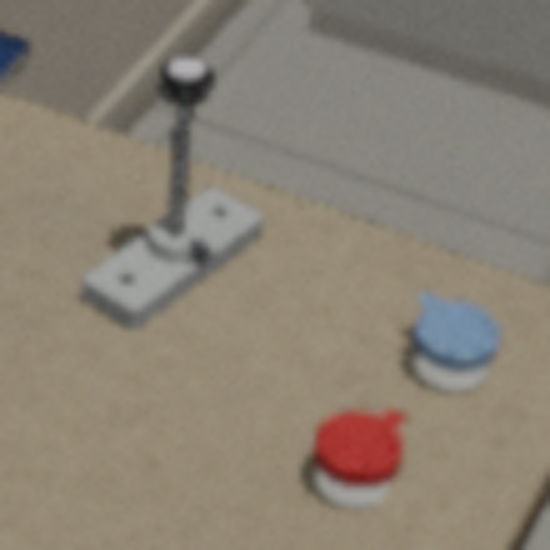

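View pics/top0_c260_180.png

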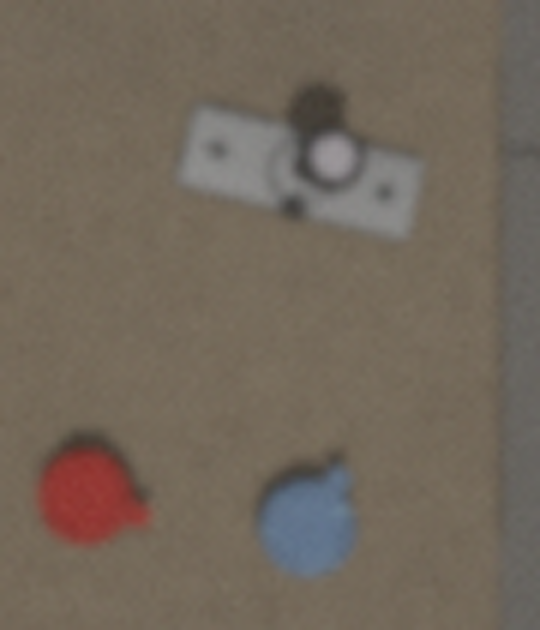

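```bash
python3 - <<'E'
from h import *
np.set_printoptions(suppress=True,precision=1)
s=load('scene0')[1];t=load('top0')[1]
S=lambda x,y,a=100,b=150:(a+x/5,b+y/5)
T=lambda x,y:(150+x/4,80+y/4)
G=lambda x,y:(260+x/6,180+y/6)
print('knobtop',tri([(s,S(331,262)),(t,T(219,221))]))
h=tri([(s,S(187,68,255,150)),(t,G(333,156))]);print('headtop',h)
print('screwR',tri([(s,S(457,238)),(t,T(323,256))]));print('screwL',tri([(s,S(327,413)),(t,T(130,286))]))
print('vials',[atz(t,T(*p),96) for p in((131,157),(183,151),(236,141),(287,133))])
print('foot',f:=[atz(t,G(*p),14) for p in((200,105),(423,155),(405,240),(180,183))],np.mean(f,0))
print('footscrews',tri([(s,S(220,212,255)),(t,G(386,192))]),tri([(s,S(127,278,255)),(t,G(217,149))]))
print('block',f:=[atz(t,T(*p),90) for p in((92,132),(320,98),(343,275),(120,305))],np.mean(f,0))
print('cups',atz(t,G(86,495),24),atz(t,G(307,525),24))
E
```

```text
knobtop (array([ 623.7, -152. ,  112.1]), [1.01, 1.01])
headtop (array([ 479.1, -383.8,  110.8]), [0.93, 0.93])
screwR (array([ 609.1, -205.8,   91.4]), [0.4, 0.4])
screwL (array([ 591.4, -103.5,   90.6]), [0.45, 0.45])
vials [array([ 660.1, -102.6,   96. ]), array([ 663.8, -130.2,   96. ]), array([ 669.6, -158.2,   96. ]), array([ 674.3, -185.2,   96. ])]
foot [array([ 503.9, -345.2,   14. ]), array([ 486.5, -429.4,   14. ]), array([ 454.3, -422.8,   14. ]), array([ 474.2, -338. ,   14. ])] [ 479.7 -383.8   14. ]
footscrews (array([ 471.9, -415.9,   13.2]), [0.48, 0.48]) (array([ 486.4, -352.2,   15. ]), [0.98, 0.98])
block [array([674.9, -80.1,  90. ]), array([ 695.3, -201.9,   90. ]), array([ 599.7, -216.3,   90. ]), array([581.6, -98.2,  90. ])] [ 637.9 -149.1   90. ]
cups [ 357.4 -303.9   24. ] [ 348.3 -385.6   24. ]
```

```bash
cat >> h.py <<'E'
def pose():
    o=ctrl.get_obs(); return o,np.array(o['ee_pos']),cv2.Rodrigues(np.array(o['orientation'],float))[0]
def jaw(R): 
    return np.degrees(np.arctan2(R[1,1],R[0,1]))  # heading of jaw (tool y) from world x
def plan(tgt,jawdeg=None):
    """total shift in tool axes (present) in m, and yaw to jaw heading (mod 180)"""
    o,p,R=pose(); d=R.T@(np.array(tgt,float)-p)/1000
    s=''
    if jawdeg is not None:
        dj=(jawdeg-jaw(R)+90)%180-90; s=f' yaw(tool x) {-np.radians(dj):.4f}'
    print('shift',np.round(d,4),'len',round(float(np.linalg.norm(d))*1000,1),s)
def st():
    o,p,R=pose(); print('t %.2f'%o['t'],'p',np.round(p,1),'jaw %.1f'%jaw(R),'x',np.round(R[:,0],3),'F',np.round(o['ft_force'],1),'w %.1f'%o['width'],'q6 %.2f'%o['qpos'][5])
E
python3 - <<'E'
from h import *
np.set_printoptions(suppress=True,precision=4)
st(); o,p,R=pose(); print(R)
c=ctrl.get_calibration('wrist'); Rc=np.array(c['R']); C=-Rc.T@np.array(c['t']); print('cam in tool',R.T@(C-p),'axes in tool\n',R.T@Rc.T)
plan([600,-155,235],99.8)
E
```

```text
t 0.15 p [148.3 606.7 247.1] jaw 76.3 x [-0.    -0.001 -1.   ] F [ 0.3 -0.5 -0. ] w 87.8 q6 -0.02
[[-0.0003  0.2375  0.9714]
 [-0.0012  0.9714 -0.2375]
 [-1.     -0.0012  0.    ]]
cam in tool [-137.6858   -1.0385  -75.6408] axes in tool
 [[ 0.0005 -0.2754  0.9613]
 [ 1.     -0.0011 -0.0008]
 [ 0.0013  0.9613  0.2754]]
shift [ 0.0129 -0.6327  0.6197] len 885.7  yaw(tool x) -0.4108
```

{"api": "arm_command", "payload": {"deltas": [[0, -0.0352, 0.0344, 0], [0, -0.0352, 0.0344, 0], [0, -0.0352, 0.0344, 0], [0, -0.0352, 0.0344, 0], [0, -0.0352, 0.0344, 0], [0, -0.0352, 0.0344, 0], [0, -0.0352, 0.0344, 0], [0, -0.0352, 0.0344, 0], [0, -0.0352, 0.0344, 0], [0, -0.0352, 0.0344, 0]], "hand": 0.0878}}

```text
t: 1.15
ee_pos: [401.1, 178.8, 245.5]
orientation: [0.18, 1.563, -0.179]
ft_force: [1.0, 0.1, -0.5]
width: 87.8
```

```bash
python3 -c "
from h import *
st(); plan([615,-152,235],9.8)"
```

```text
t 1.15 p [401.1 178.8 245.5] jaw 76.9 x [ 0.001  0.001 -1.   ] F [ 1.   0.1 -0.5] w 87.8 q6 -0.95
shift [ 0.0104 -0.2736  0.2834] len 394.1  yaw(tool x) 1.1709
```

{"api": "arm_command", "payload": {"deltas": [[0.001, -0.0342, 0.0353, 0.146], [0.001, -0.0287, 0.04, 0.146], [0.001, -0.0226, 0.0437, 0.146], [0.001, -0.016, 0.0465, 0.146], [0.001, -0.009, 0.0484, 0.146], [0.001, -0.002, 0.0492, 0.146], [0.001, 0.0053, 0.0489, 0.146], [0.001, 0.0123, 0.0476, 0.146], [0, 0, 0, 0], [0, 0, 0, 0]]}}

```text
t: 2.15
ee_pos: [611.6, -168.2, 235.9]
orientation: [1.112, 1.268, -1.109]
ft_force: [-0.4, 0.3, -0.9]
width: 87.6
```

```bash
python3 -c "
from h import *
st(); plan([623,-152,200],9.8); snap('wrist','w1')"
```

```text
t 2.15 p [ 611.6 -168.2  235.9] jaw 7.6 x [ 0.002  0.001 -1.   ] F [-0.4  0.3 -0.9] w 87.6 q6 -0.42
shift [ 0.0359  0.0133 -0.0146] len 41.0  yaw(tool x) -0.0385
```

View pics/w1.png

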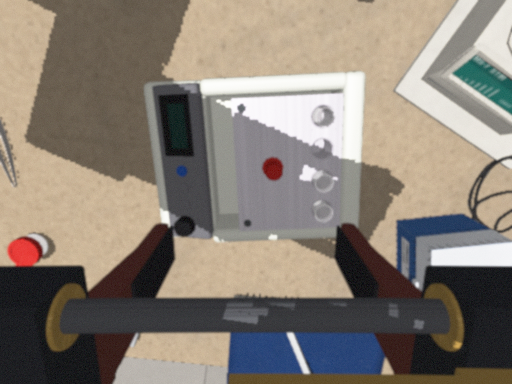

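The stopper is at about (273,168), with the two screws at (241,108) and (248,223). I'll zoom in for a second-view measurement.

```bash
python3 -c "
from h import *
crop('w1',225,95,335,240,5)"
```

```text
(no output)
```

View pics/w1_c225_95.png

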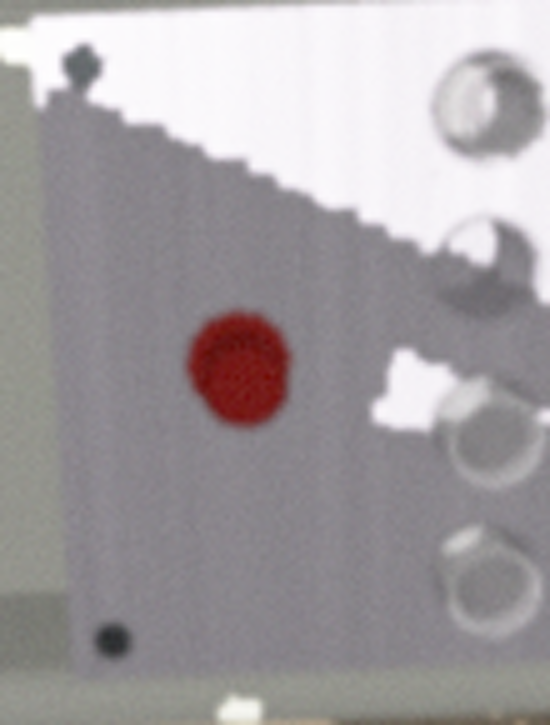

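```bash
python3 - <<'E'
from h import *
np.set_printoptions(suppress=True,precision=1)
c=load('w1')[1];s=load('scene0')[1];t=load('top0')[1]
W=lambda x,y:(225+x/5,95+y/5)
print('flange',atz(c,W(239,364),92.5),'knob',atz(c,W(247,382),112.5))
L=atz(c,W(82,66),90);R=atz(c,W(113,640),90);print(L,R,'m',(L+R)/2,np.degrees(np.arctan2(-(L-R)[0],(L-R)[1])))
print('knob3',tri([(s,(166.2,202.4)),(t,(204.75,135.25)),(c,W(247,382))]))
print('knob top+wrist',tri([(t,(204.75,135.25)),(c,W(247,382))]),tri([(s,(166.2,202.4)),(c,W(247,382))]))
plan([622.8,-151.5,140],9.8)
E
```

```text
flange [ 625.4 -151.1   92.5] knob [ 625.4 -149.9  112.5]
[ 591.7 -104.1   90. ] [ 609.9 -206.9   90. ] m [ 600.8 -155.5   90. ] 10.076310976608914
knob3 (array([ 624.5, -151.5,  111.3]), [0.82, 1.75, 1.68])
knob top+wrist (array([ 625.6, -151.6,  103. ]), [0.76, 0.76]) (array([ 624.9, -150.6,  112.6]), [0.89, 0.89])
shift [ 0.1  0.  -0. ] len 98.1  yaw(tool x) -0.0379
```

```bash
python3 -c "
from h import *
st()"
```

```text
t 2.20 p [ 611.7 -168.   236. ] jaw 7.6 x [ 0.002  0.001 -1.   ] F [-0.4  0.1 -0. ] w 87.6 q6 -0.42
```

```bash
python3 -c "
from h import *
plan([624.5,-151.2,150],9.8)"
```

```text
shift [ 0.0861  0.0147 -0.0149] len 88.6  yaw(tool x) -0.0379
```

{"api": "arm_command", "payload": {"deltas": [[0.043, 0.0074, -0.0075, -0.038], [0.043, 0.0074, -0.0075, 0], [0, 0, 0, 0]], "hand": 0.04}}

```text
t: 2.5
ee_pos: [624.2, -147.9, 150.3]
orientation: [1.079, 1.284, -1.074]
ft_force: [-0.5, 0.9, 0.6]
width: 67.4
```

```bash
python3 -c "
from h import *
st();plan([624.5,-151.2,120],9.8);snap('wrist','w2');crop('w2',150,100,360,260,3)"
```

```text
t 2.50 p [ 624.2 -147.9  150.3] jaw 10.2 x [ 0.005  0.    -1.   ] F [-0.5  0.9  0.6] w 67.4 q6 -0.43
shift [ 0.0303 -0.0004  0.0033] len 30.5  yaw(tool x) 0.0067
```

View pics/w2_c150_100.png

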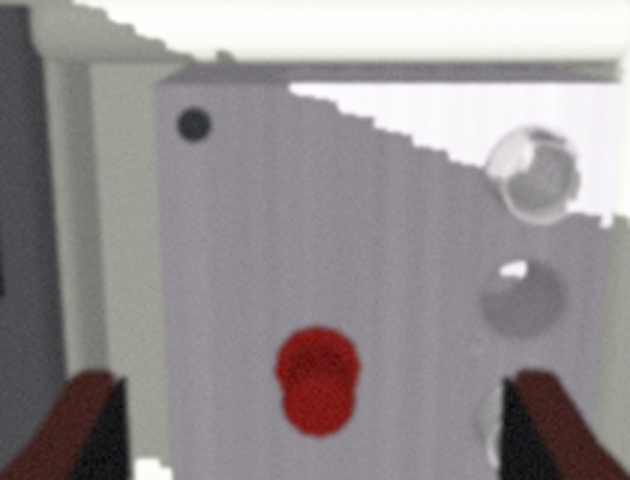

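```bash
python3 - <<'E'
from h import *
c=load('w2')[1];c1=load('w1')[1]
W=lambda x,y:(150+x/3,100+y/3)
W1=lambda x,y:(225+x/5,95+y/5)
print('flange',atz(c,W(318,368),92.5),'knob',atz(c,W(318,401),112.5))
print(tri([(c,W(318,401)),(c1,W1(247,382))]))
print(proj(c,[624.4,-151,112.5]))
st();plan([624.7,-150.6,121],9.8)
E
```

```text
flange [ 625.23553107 -150.73513153   92.5       ] knob [ 624.85298691 -149.74534659  112.5       ]
(array([ 625.17257455, -149.93378176,  112.10846459]), [0.28, 0.28])
[[254.86276877 235.49027282]]
t 2.55 p [ 625.4 -148.6  153.2] jaw 10.2 x [ 0.008 -0.001 -1.   ] F [-0.3  0.1  0.7] w 63.3 q6 -0.43
shift [ 0.0322 -0.0013  0.0018] len 32.2  yaw(tool x) 0.0067
```

{"api": "arm_command", "payload": {"deltas": [[0, -0.0013, 0.002, 0], [0, 0, 0, 0], [0, 0, 0, 0], [0, 0, 0, 0]], "hand": 0.036}}

```text
t: 2.95
ee_pos: [626.6, -150.9, 160.7]
orientation: [1.08, 1.274, -1.066]
ft_force: [0.6, 0.1, -0.3]
width: 36.4
```

```bash
python3 -c "
from h import *
st();plan([624.9,-150.4,121],9.8)"
```

```text
t 2.95 p [ 626.6 -150.9  160.7] jaw 10.3 x [ 0.017 -0.003 -1.   ] F [ 0.6  0.1 -0.3] w 36.4 q6 -0.44
shift [ 0.0397 -0.0022 -0.0011] len 39.8  yaw(tool x) 0.0092
```

{"api": "arm_command", "payload": {"deltas": [[0, 0, 0, 0], [0, 0, 0, 0]]}}

```text
t: 3.15
ee_pos: [627.2, -151.5, 162.6]
orientation: [1.081, 1.271, -1.065]
ft_force: [0.2, 1.4, -0.3]
width: 36.0
```

```bash
python3 -c "
from h import *
st();plan([624.9,-150.4,121],9.8);print(ctrl.get_obs()['qvel'].round(3))"
```

```text
t 3.15 p [ 627.2 -151.5  162.6] jaw 10.3 x [ 0.019 -0.004 -1.   ] F [ 0.2  1.4 -0.3] w 36.0 q6 -0.44
shift [ 0.0415 -0.0029 -0.0018] len 41.7  yaw(tool x) 0.0087
[ 0.    -0.008 -0.001  0.001  0.001 -0.   ]
```

{"api": "arm_command", "payload": {"deltas": [[0.01, -0.001, -0.0005, 0.004], [0.01, -0.001, -0.0005, 0.004], [0.008, -0.0005, -0.0005, 0], [0.003, 0, 0, 0]]}}

```text
t: 3.55
ee_pos: [624.7, -150.6, 129.0]
orientation: [1.088, 1.267, -1.072]
ft_force: [1.0, -0.3, 0.1]
width: 35.8
```

```bash
python3 -c "
from h import *
st();plan([624.9,-150.4,121],9.8);print(ctrl.get_obs()['qvel'].round(3))"
```

```text
t 3.55 p [ 624.7 -150.6  129. ] jaw 9.8 x [ 0.019 -0.004 -1.   ] F [ 1.  -0.3  0.1] w 35.8 q6 -0.43
shift [ 0.008   0.0001 -0.0003] len 8.0  yaw(tool x) -0.0004
[-0.001  0.049  0.01   0.001 -0.057  0.001]
```

{"api": "arm_command", "payload": {"deltas": [[0.005, 0, 0, 0], [0.0025, 0, 0, 0], [0.0005, 0, 0, 0]]}}

```text
t: 3.85
ee_pos: [624.2, -150.4, 118.6]
orientation: [1.087, 1.269, -1.073]
ft_force: [0.3, -0.2, -0.0]
width: 36.2
```

```bash
python3 -c "
from h import *
st();plan([624.9,-150.4,121],9.8);print(ctrl.get_obs()['qvel'].round(3))"
```

```text
t 3.85 p [ 624.2 -150.4  118.6] jaw 9.8 x [ 0.017 -0.003 -1.   ] F [ 0.3 -0.2 -0. ] w 36.2 q6 -0.43
shift [-0.0024  0.0008  0.0001] len 2.5  yaw(tool x) -0.0003
[ 0.001  0.009  0.002 -0.001 -0.01   0.002]
```

{"api": "arm_command", "payload": {"deltas": [[-0.002, 0.0005, 0, 0], [0, 0, 0, 0]], "hand": 0.024}}

```text
t: 4.05
ee_pos: [624.9, -150.4, 120.9]
orientation: [1.087, 1.269, -1.073]
ft_force: [-0.4, -1.1, 0.0]
width: 24.9
```

{"api": "arm_command", "payload": {"deltas": [[0, 0, 0, 0], [0, 0, 0, 0], [0, 0, 0, 0]], "hand": 0.008}}

```text
t: 4.35
ee_pos: [625.4, -150.5, 121.8]
orientation: [1.087, 1.268, -1.072]
ft_force: [0.1, -1.1, 0.2]
width: 13.2
```

```bash
python3 -c "
from h import *
st();plan([624.9,-150.4,121],9.8);print(ctrl.get_obs()['qvel'].round(3)); snap('wrist','w3');crop('w3',150,100,360,260,3)"
```

```text
t 4.35 p [ 625.4 -150.5  121.8] jaw 9.8 x [ 0.019 -0.004 -1.   ] F [ 0.1 -1.1  0.2] w 13.2 q6 -0.43
shift [ 0.0008 -0.0005 -0.0002] len 1.0  yaw(tool x) -0.0003
[ 0.    -0.003  0.    -0.001 -0.001 -0.001]
```

View pics/w3_c150_100.png

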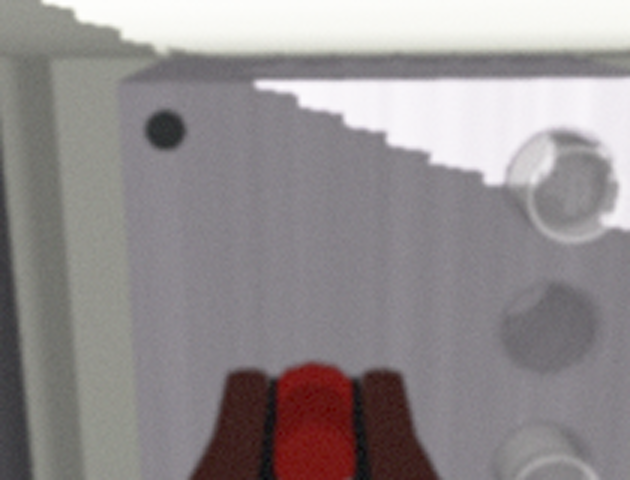

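{"api": "arm_command", "payload": {"deltas": [[0, 0, 0, 0], [0, 0, 0, 0], [0, 0, 0, 0.05], [0, 0, 0, 0.14], [0, 0, 0, 0.14], [0, 0, 0, 0.14], [0, 0, 0, 0.14], [0, 0, 0, 0.14], [0, 0, 0, 0.14], [0, 0, 0, 0.14]], "hand": 0.034}}

```text
t: 5.4
ee_pos: [625.4, -150.5, 121.9]
orientation: [1.846, 0.63, -1.814]
ft_force: [-0.1, -0.5, -0.3]
width: 33.9
```

```bash
python3 -c "
from h import *
st();plan([625.4,-150.5,121],-80.2);print(ctrl.get_obs()['qvel'].round(3))"
```

```text
t 5.40 p [ 625.4 -150.5  121.9] jaw -51.5 x [ 0.019 -0.004 -1.   ] F [-0.1 -0.5 -0.3] w 33.9 q6 0.64
shift [ 0.0009 -0.     -0.    ] len 0.9  yaw(tool x) 0.5009
[-1.000e-03  1.000e-03  2.000e-03 -2.000e-03  0.000e+00  1.449e+00]
```

{"api": "arm_command", "payload": {"deltas": [[0, 0, 0, 0.14], [0, 0, 0, 0.14], [0, 0, 0, 0.1], [0, 0, 0, 0.04], [0, 0, 0, 0], [0, 0, 0, 0]]}}

```text
t: 6.0
ee_pos: [625.3, -150.5, 121.8]
orientation: [2.115, 0.237, -2.077]
ft_force: [-1.0, 0.4, 0.3]
width: 34.0
```

{"api": "arm_command", "payload": {"deltas": [[0, 0, 0, 0], [0, 0, 0, 0], [0, 0, 0, 0], [0, 0, 0, 0]], "hand": 0.008}}

```text
t: 6.4
ee_pos: [625.2, -150.5, 121.7]
orientation: [2.113, 0.24, -2.076]
ft_force: [-0.2, -0.5, 0.4]
width: 13.2
```

```bash
python3 -c "
from h import *
st();plan([625.4,-150.5,121],-80.2);print(ctrl.get_obs()['qvel'].round(3))"
```

```text
t 6.40 p [ 625.2 -150.5  121.7] jaw -76.6 x [ 0.018 -0.004 -1.   ] F [-0.2 -0.5  0.4] w 13.2 q6 1.08
shift [ 0.0007  0.     -0.0002] len 0.8  yaw(tool x) 0.0629
[ 0.001  0.     0.    -0.001  0.    -0.004]
```

{"api": "arm_command", "payload": {"deltas": [[-0.006, 0, 0, 0], [-0.012, 0, 0, 0], [-0.018, 0, 0, 0], [-0.018, -0.001, 0.004, 0], [-0.006, -0.004, 0.018, 0], [0, -0.008, 0.034, 0], [0, -0.008, 0.034, 0], [0, -0.008, 0.034, 0], [0, -0.007, 0.03, 0], [0, -0.004, 0.018, 0]]}}

```text
t: 7.4
ee_pos: [444.7, -151.7, 189.8]
orientation: [2.121, 0.237, -2.061]
ft_force: [-0.0, -0.3, -0.4]
width: 13.0
```

```bash
python3 -c "
from h import *
st();plan([430,-150,44]);print(ctrl.get_obs()['qvel'].round(3)); snap('scene','s1')"
```

```text
t 7.40 p [ 444.7 -151.7  189.8] jaw -76.5 x [ 0.03  -0.007 -1.   ] F [-0.  -0.3 -0.4] w 13.0 q6 0.98
shift [ 0.1452 -0.0071  0.0178] len 146.5 
[-0.144 -0.259  0.358  0.007 -0.136 -0.151]
```

View pics/s1.png

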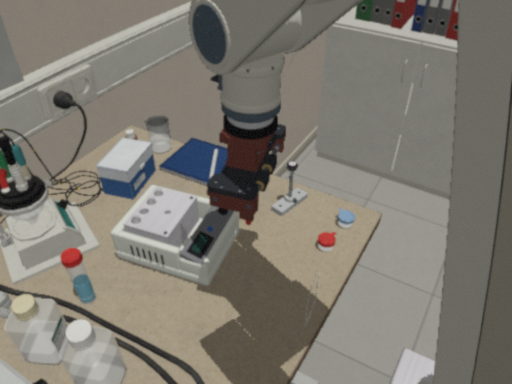

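{"api": "arm_command", "payload": {"deltas": [[0.01, 0, 0, 0], [0.02, 0, 0.001, 0], [0.025, 0, 0, 0], [0.025, 0, 0, 0], [0.02, 0, 0, 0], [0.015, 0, 0, 0], [0.008, 0, 0, 0], [0.004, 0, 0, 0], [0, 0, 0, 0]]}}

```text
t: 8.35
ee_pos: [454.9, -154.8, 60.6]
orientation: [2.13, 0.231, -2.046]
ft_force: [-0.7, 0.5, 0.8]
width: 13.3
```

```bash
python3 -c "
from h import *
st();print(ctrl.get_obs()['qvel'].round(3))"
```

```text
t 8.35 p [ 454.9 -154.8   60.6] jaw -76.5 x [ 0.042 -0.012 -0.999] F [-0.7  0.5  0.8] w 13.3 q6 0.97
[ 0.004 -0.    -0.01   0.001  0.003 -0.001]
```

{"api": "arm_command", "payload": {"deltas": [[0.006, 0, 0, 0], [0.004, 0, 0, 0], [0.002, 0, 0, 0], [0.0005, 0, 0, 0]]}}

```text
t: 8.75
ee_pos: [457.1, -155.5, 48.9]
orientation: [2.133, 0.229, -2.041]
ft_force: [0.4, -0.5, 0.4]
width: 13.5
```

```bash
python3 -c "
from h import *
st();print(ctrl.get_obs()['qvel'].round(3))"
```

```text
t 8.75 p [ 457.1 -155.5   48.9] jaw -76.5 x [ 0.045 -0.013 -0.999] F [ 0.4 -0.5  0.4] w 13.5 q6 0.97
[ 0.     0.007 -0.003  0.001 -0.012 -0.   ]
```

{"api": "arm_command", "payload": {"deltas": [[0.002, 0, 0, 0], [0.0008, 0, 0, 0], [0, 0, 0, 0]]}}

```text
t: 9.05
ee_pos: [457.5, -155.7, 46.3]
orientation: [2.133, 0.228, -2.041]
ft_force: [-0.1, -0.1, 0.7]
width: 13.3
```

{"api": "arm_command", "payload": {"deltas": [[0, 0, 0, 0], [0, 0, 0, 0], [0, 0, 0, 0], [0, 0, 0, 0]], "hand": 0.06}}

```text
t: 9.45
ee_pos: [457.6, -155.7, 46.5]
orientation: [2.134, 0.228, -2.04]
ft_force: [-0.6, 0.5, 0.3]
width: 42.1
```

```bash
python3 -c "
from h import *
st();print(ctrl.get_obs()['qvel'].round(3));snap('wrist','w4')"
```

```text
t 9.45 p [ 457.6 -155.7   46.5] jaw -76.5 x [ 0.047 -0.014 -0.999] F [-0.6  0.5  0.3] w 42.1 q6 0.97
[ 0.001 -0.002 -0.001  0.002 -0.001  0.001]
```

View pics/w4.png

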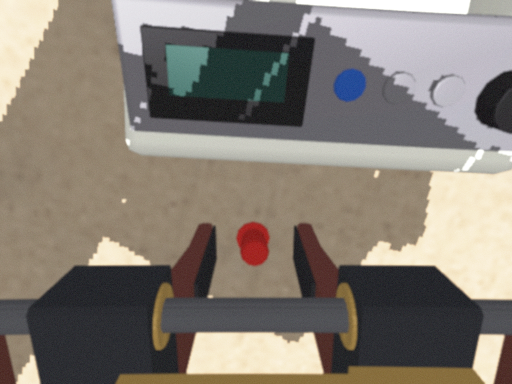

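{"api": "arm_command", "payload": {"deltas": [[-0.01, 0, 0, 0], [-0.025, 0, 0, 0], [-0.045, 0, 0, 0], [-0.045, 0, 0, 0], [0, 0, 0, 0], [0, 0, 0, 0]], "hand": 0.06}}

```text
t: 10.1
ee_pos: [451.0, -153.7, 178.1]
orientation: [2.133, 0.229, -2.041]
ft_force: [-0.5, -0.2, -0.3]
width: 59.6
```

```bash
python3 -c "
from h import *
st();print(ctrl.get_obs()['qvel'].round(3));plan([471,-384,190],-12.8);plan([471,-384,190],-80);snap('wrist','w5')"
```

```text
t 10.10 p [ 451.  -153.7  178.1] jaw -76.5 x [ 0.046 -0.013 -0.999] F [-0.5 -0.2 -0.3] w 59.6 q6 0.98
[ 0.001 -0.054 -0.026  0.001  0.023  0.001]
shift [-0.0079  0.2287  0.0342] len 231.4  yaw(tool x) -1.1111
shift [-0.0079  0.2287  0.0342] len 231.4  yaw(tool x) 0.0617
```

View pics/w5.png

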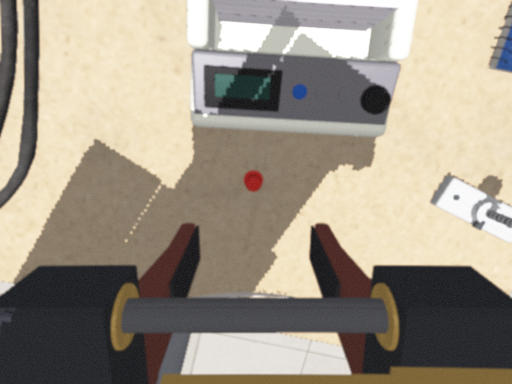

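{"api": "arm_command", "payload": {"deltas": [[0, 0.0288, 0.0034, -0.139], [0, 0.028, 0.0074, -0.139], [0, 0.0267, 0.0112, -0.139], [0, 0.0249, 0.0148, -0.139], [0, 0.0226, 0.0182, -0.139], [0, 0.0199, 0.0211, -0.139], [0, 0.0167, 0.0237, -0.139], [0, 0.0133, 0.0258, -0.139], [0, 0, 0, 0]]}}

```text
t: 11.05
ee_pos: [477.2, -388.3, 167.6]
orientation: [1.35, 1.102, -1.314]
ft_force: [-0.3, -0.6, -0.6]
width: 59.9
```

```bash
python3 -c "
from h import *
st();print(ctrl.get_obs()['qvel'].round(3));plan([478,-384,175],-12.8);snap('wrist','w6')"
```

```text
t 11.05 p [ 477.2 -388.3  167.6] jaw -10.0 x [ 0.028 -0.001 -1.   ] F [-0.3 -0.6 -0.6] w 59.9 q6 -0.55
[0.018 0.013 0.055 0.014 0.007 0.091]
shift [-0.0074  0.0002 -0.0044] len 8.6  yaw(tool x) 0.0496
```

View pics/w6.png

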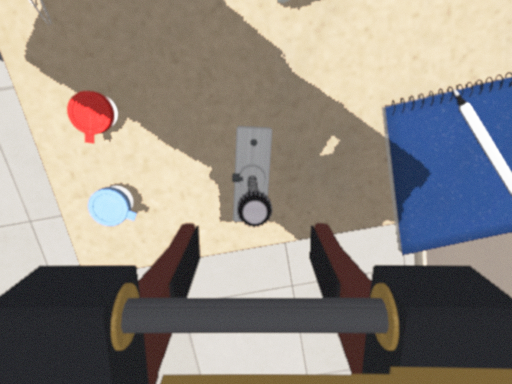

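```bash
python3 -c "
from h import *
crop('w6',215,115,295,235,5)"
```

```text
(no output)
```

View pics/w6_c215_115.png

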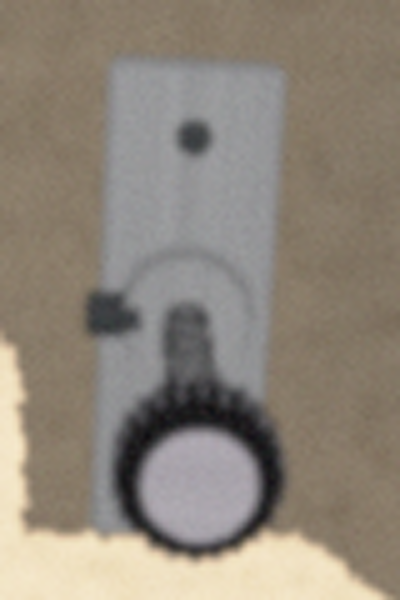

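```bash
python3 - <<'E'
from h import *
c=load('w6')[1];s=load('scene0')[1];t=load('top0')[1]
W=lambda x,y:(215+x/5,115+y/5)
h=W(201,485)
print('head',atz(c,h,111))
print('tri',tri([(c,h),(s,(292.4,163.6))]),tri([(c,h),(t,(315.5,206))]),tri([(c,h),(t,(315.5,206)),(s,(292.4,163.6))]))
print('foot screw L',atz(c,W(194,136),14),'foot L corners',atz(c,W(110,62),14),atz(c,W(285,68),14))
print(ctrl.get_obs()['ee_pos'],'x*25 tip')
plan([479.2,-383.8,130],-12.8);st()
E
```

```text
head [ 479.72656507 -383.82199805  111.        ]
tri (array([ 479.15127136, -384.55599562,  110.09288612]), [0.67, 0.67]) (array([ 479.80879003, -383.12026202,  113.00420191]), [0.02, 0.02]) (array([ 479.35075254, -383.92829126,  110.61956628]), [0.36, 0.79, 1.09])
foot screw L [ 486.94367761 -352.61802075   14.        ] foot L corners [ 474.58492744 -337.14550615   14.        ] [ 504.96203472 -343.65465128   14.        ]
[ 476.4146454  -386.41569068  166.96218674] x*25 tip
shift [ 0.037   0.0013 -0.0029] len 37.2  yaw(tool x) 0.0459
t 11.10 p [ 476.4 -386.4  167. ] jaw -10.2 x [ 0.026  0.001 -1.   ] F [-0.1  0.5 -0.2] w 59.7 q6 -0.55
```

{"api": "arm_command", "payload": {"deltas": [[0.008, 0.0008, -0.0028, 0.04], [0.014, 0, 0, 0], [0.014, 0, 0, 0], [0.01, 0, 0, 0], [0.005, 0, 0, 0], [0, 0, 0, 0]]}}

```text
t: 11.7
ee_pos: [476.0, -378.1, 107.3]
orientation: [1.386, 1.091, -1.352]
ft_force: [1.1, -0.5, 0.1]
width: 59.8
```

```bash
python3 -c "
from h import *
st();print(ctrl.get_obs()['qvel'].round(3));plan([479.2,-383.9,111],-12.6)"
```

```text
t 11.70 p [ 476.  -378.1  107.3] jaw -12.7 x [ 0.018  0.008 -1.   ] F [ 1.1 -0.5  0.1] w 59.8 q6 -0.50
[ 0.003  0.003  0.     0.001 -0.002 -0.   ]
shift [-0.0037  0.0044  0.0049] len 7.6  yaw(tool x) -0.0015
```

{"api": "arm_command", "payload": {"deltas": [[-0.003, 0.0045, 0.005, 0], [0, 0, 0, 0]]}}

```text
t: 11.9
ee_pos: [479.8, -384.5, 110.8]
orientation: [1.386, 1.091, -1.352]
ft_force: [0.7, -0.1, 0.8]
width: 60.5
```

```bash
python3 -c "
from h import *
st();print(ctrl.get_obs()['qvel'].round(3));plan([479.2,-383.9,111],-12.6)"
```

```text
t 11.90 p [ 479.8 -384.5  110.8] jaw -12.7 x [ 0.018  0.008 -1.   ] F [ 0.7 -0.1  0.8] w 60.5 q6 -0.50
[ 0.006 -0.004  0.021  0.001  0.002  0.   ]
shift [-0.0002 -0.0007 -0.0004] len 0.9  yaw(tool x) -0.0012
```

```bash
python3 -c "
from h import *
snap('wrist','w7');st()"
```

```text
t 11.95 p [ 479.4 -384.1  110.6] jaw -12.7 x [ 0.018  0.009 -1.   ] F [-0.7  0.4 -0.2] w 59.9 q6 -0.50
```

{"api": "arm_command", "payload": {"deltas": [[0, 0, 0, 0], [0, 0, 0, 0], [0, 0, 0, 0], [0, 0, 0, 0], [0, 0, 0, 0]], "hand": 0.016}}

```text
t: 12.45
ee_pos: [479.9, -384.8, 112.2]
orientation: [1.386, 1.089, -1.351]
ft_force: [-0.6, -0.5, 0.3]
width: 23.7
```

```bash
python3 -c "
from h import *
snap('wrist','w8');st()
a=cv2.imread('pics/w7.png')[150:330,190:320];b=cv2.imread('pics/w8.png')[150:330,190:320]
cv2.imwrite('pics/w78.png',cv2.resize(np.hstack([a,b]),None,fx=3,fy=3,interpolation=cv2.INTER_CUBIC))"
```

```text
t 12.50 p [ 479.8 -384.7  112.2] jaw -12.7 x [ 0.02   0.007 -1.   ] F [-1.8 -0.   1.7] w 20.8 q6 -0.50
```

View pics/w78.png

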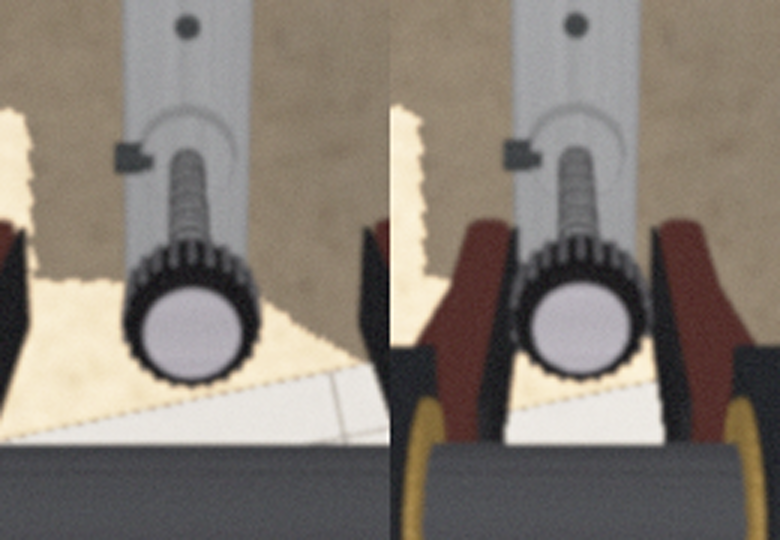

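{"api": "arm_command", "payload": {"deltas": [[0, 0, 0, 0], [0, 0, 0, 0], [0, 0, 0, 0], [0, 0, 0, 0.14], [0, 0, 0, 0.145], [0, 0, 0, 0.145], [0, 0, 0, 0.145], [0, 0, 0, 0.145], [0, 0, 0, 0.145], [0, 0, 0, 0.145]], "hand": 0.05}}

```text
t: 13.5
ee_pos: [479.9, -384.5, 111.8]
orientation: [2.079, 0.322, -2.037]
ft_force: [0.5, -0.1, 0.3]
width: 49.9
```

```bash
python3 -c "
from h import *
st();plan([479.8,-384.2,111],-102.7)"
```

```text
t 13.50 p [ 479.9 -384.5  111.8] jaw -72.4 x [ 0.02   0.007 -1.   ] F [ 0.5 -0.1  0.3] w 49.9 q6 0.54
shift [ 0.0008 -0.0004  0.    ] len 0.9  yaw(tool x) 0.5282
```

{"api": "arm_command", "payload": {"deltas": [[0, 0, 0, 0.145], [0, 0, 0, 0.145], [0, 0, 0, 0.12], [0, 0, 0, 0.06], [0, 0, 0, 0.02], [0.001, 0, 0, 0]]}}

```text
t: 14.1
ee_pos: [480.1, -384.5, 110.6]
orientation: [-2.13, 0.207, 2.089]
ft_force: [0.3, -0.8, -0.3]
width: 49.7
```

```bash
python3 -c "
from h import *
st();plan([479.8,-384.2,111],-102.7);snap('wrist','w9')"
```

```text
t 14.10 p [ 480.1 -384.5  110.6] jaw -101.7 x [ 0.02   0.007 -1.   ] F [ 0.3 -0.8 -0.3] w 49.7 q6 1.05
shift [-0.0004 -0.0002  0.0004] len 0.6  yaw(tool x) 0.0173
```

{"api": "arm_command", "payload": {"deltas": [[0, 0, 0, 0], [0, 0, 0, 0], [0, 0, 0, 0], [0, 0, 0, 0], [0, 0, 0, 0], [0, 0, 0, 0]], "hand": 0.014}}

```text
t: 14.75
ee_pos: [479.9, -383.7, 110.0]
orientation: [-2.13, 0.201, 2.092]
ft_force: [0.4, 1.0, -0.6]
width: 21.0
```

```bash
python3 -c "
from h import *
snap('wrist','w10');st()
a=cv2.imread('pics/w9.png')[130:330,190:320];b=cv2.imread('pics/w10.png')[130:330,190:320]
cv2.imwrite('pics/w910.png',cv2.resize(np.hstack([a,b]),None,fx=3,fy=3,interpolation=cv2.INTER_CUBIC))"
```

```text
t 14.80 p [ 479.9 -383.7  110. ] jaw -101.5 x [ 0.019  0.009 -1.   ] F [-0.5  0.9  0. ] w 20.6 q6 1.05
```

View pics/w910.png

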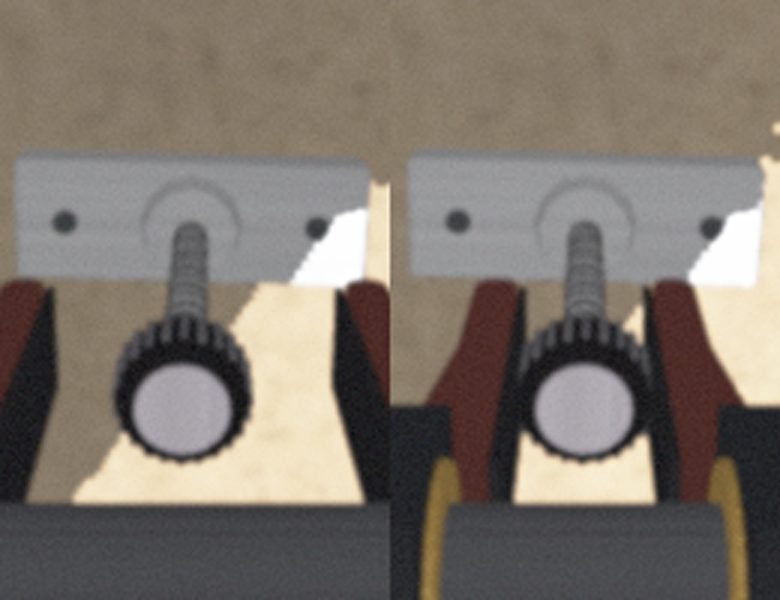

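{"api": "arm_command", "payload": {"deltas": [[-0.006, 0, 0, 0], [-0.012, 0, 0, 0], [-0.02, 0, 0, 0], [-0.02, 0, 0, 0], [-0.02, 0, 0, 0], [-0.018, 0, 0, 0], [-0.01, 0, 0, 0], [-0.004, 0, 0, 0]]}}

```text
t: 15.6
ee_pos: [475.9, -384.6, 226.6]
orientation: [-2.126, 0.201, 2.095]
ft_force: [-1.3, -0.8, -3.4]
width: 20.6
```

```bash
python3 -c "
from h import *
st();plan([620,-152,225],-79.1);snap('scene','s2');crop('s2',200,80,400,230,4)"
```

```text
t 15.60 p [ 475.9 -384.6  226.6] jaw -101.5 x [ 0.016  0.01  -1.   ] F [-1.3 -0.8 -3.4] w 20.6 q6 1.05
shift [ 0.0061 -0.2566 -0.0947] len 273.6  yaw(tool x) -0.3911
```

View pics/s2_c200_80.png

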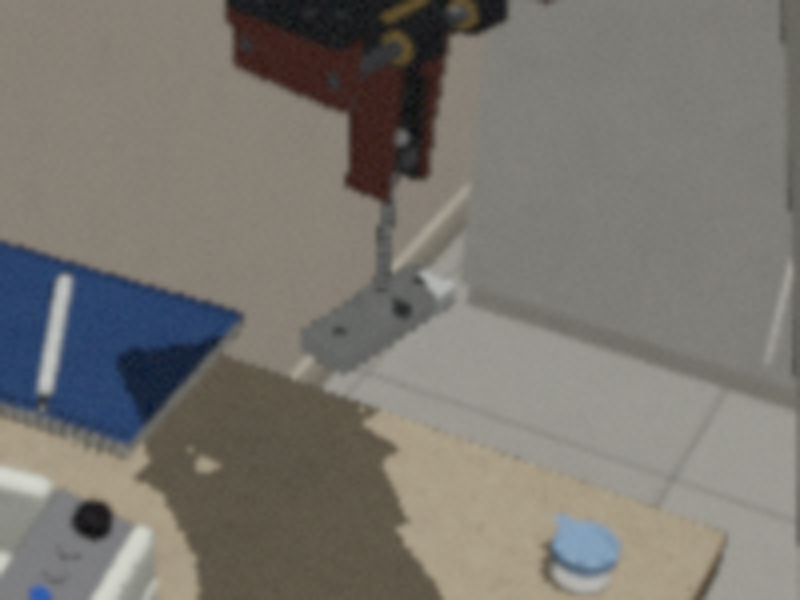

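{"api": "arm_command", "payload": {"deltas": [[0, -0.0094, -0.0035, -0.05], [0, -0.0184, -0.0079, -0.05], [0, -0.027, -0.0132, -0.05], [0, -0.0315, -0.0174, -0.05], [0, -0.0306, -0.019, -0.05], [0, -0.0296, -0.0204, -0.05], [0, -0.0286, -0.0219, -0.05], [0, -0.0229, -0.0194, -0.04], [0, -0.0147, -0.0136, 0], [0, -0.0073, -0.0068, 0]]}}

```text
t: 16.65
ee_pos: [613.7, -151.1, 222.4]
orientation: [2.127, 0.228, -2.116]
ft_force: [-0.6, -0.4, -4.0]
width: 21.1
```

```bash
python3 -c "
from h import *
st();plan([625.3,-150.5,215],-79.1)"
```

```text
t 16.65 p [ 613.7 -151.1  222.4] jaw -78.5 x [ 0.004  0.014 -1.   ] F [-0.6 -0.4 -4. ] w 21.1 q6 1.09
shift [ 0.0074  0.0018 -0.0114] len 13.7  yaw(tool x) 0.0108
```

{"api": "arm_command", "payload": {"deltas": [[0, 0.001, -0.006, 0.01], [0.002, 0.0008, -0.005, 0], [0, 0, 0, 0]]}}

```text
t: 16.95
ee_pos: [625.0, -150.8, 218.6]
orientation: [2.13, 0.218, -2.125]
ft_force: [0.0, -0.2, -2.6]
width: 21.2
```

```bash
python3 -c "
from h import *
st();plan([625.3,-150.5,215],-79.1);snap('wrist','w11')"
```

```text
t 16.95 p [ 625.  -150.8  218.6] jaw -79.1 x [ 0.001  0.014 -1.   ] F [ 0.  -0.2 -2.6] w 21.2 q6 1.11
shift [ 0.0036 -0.0002 -0.0004] len 3.6  yaw(tool x) 0.0006
```

View pics/w11.png

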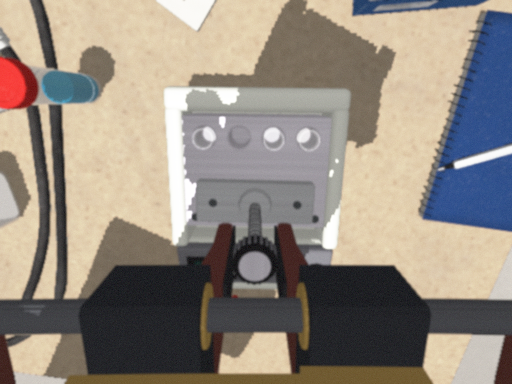

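{"api": "arm_command", "payload": {"deltas": [[0.003, 0, -0.0003, 0], [0.004, 0, 0, 0], [0.003, 0, 0, 0], [0.0015, 0, 0, 0], [0, 0, 0, 0]]}}

```text
t: 17.5
ee_pos: [623.4, -153.3, 205.9]
orientation: [2.131, 0.215, -2.128]
ft_force: [-1.0, -0.4, -2.8]
width: 20.8
```

```bash
python3 -c "
from h import *
st();plan([625.3,-150.5,203],-79.1)"
```

```text
t 17.50 p [ 623.4 -153.3  205.9] jaw -79.3 x [-0.     0.014 -1.   ] F [-1.  -0.4 -2.8] w 20.8 q6 1.11
shift [ 0.003  -0.0024 -0.0024] len 4.5  yaw(tool x) -0.0032
```

{"api": "arm_command", "payload": {"deltas": [[0.001, -0.0024, -0.0022, 0], [0.001, 0, 0, 0], [0, 0, 0, 0]]}}

```text
t: 17.8
ee_pos: [625.4, -150.2, 204.0]
orientation: [2.131, 0.214, -2.128]
ft_force: [1.0, -0.4, -2.2]
width: 20.8
```

```bash
python3 -c "
from h import *
st();plan([625.3,-150.5,203],-79.1)"
```

```text
t 17.80 p [ 625.4 -150.2  204. ] jaw -79.3 x [ 0.     0.014 -1.   ] F [ 1.  -0.4 -2.2] w 20.8 q6 1.12
shift [0.001  0.0003 0.0001] len 1.0  yaw(tool x) -0.0032
```

{"api": "arm_command", "payload": {"deltas": [[0.0015, 0, 0, 0], [0.0015, 0, 0, 0], [0.0005, 0, 0, 0]]}}

```text
t: 18.1
ee_pos: [625.8, -149.8, 201.0]
orientation: [2.132, 0.215, -2.127]
ft_force: [-1.4, 1.6, 1.3]
width: 20.4
```

```bash
python3 -c "
from h import *
st();plan([625.3,-150.5,200],-79.1)"
```

```text
t 18.10 p [ 625.8 -149.8  201. ] jaw -79.3 x [ 0.001  0.014 -1.   ] F [-1.4  1.6  1.3] w 20.4 q6 1.12
shift [0.001  0.0006 0.0007] len 1.4  yaw(tool x) -0.0028
```

{"api": "arm_command", "payload": {"deltas": [[0.0005, 0.0007, 0.0006, 0], [0.0005, 0, 0, 0], [0.001, 0, 0, 0]]}}

```text
t: 18.4
ee_pos: [626.0, -150.2, 200.4]
orientation: [2.134, 0.215, -2.125]
ft_force: [-1.3, 1.9, 1.7]
width: 20.7
```

```bash
python3 -c "
from h import *
st();plan([625.3,-150.5,200],-79.1);snap('wrist','w12');snap('scene','s3');crop('s3',120,90,280,260,4)"
```

```text
t 18.40 p [ 626.  -150.2  200.4] jaw -79.3 x [ 0.003  0.014 -1.   ] F [-1.3  1.9  1.7] w 20.7 q6 1.11
shift [0.0004 0.0002 0.0007] len 0.8  yaw(tool x) -0.0028
```

View pics/s3_c120_90.png

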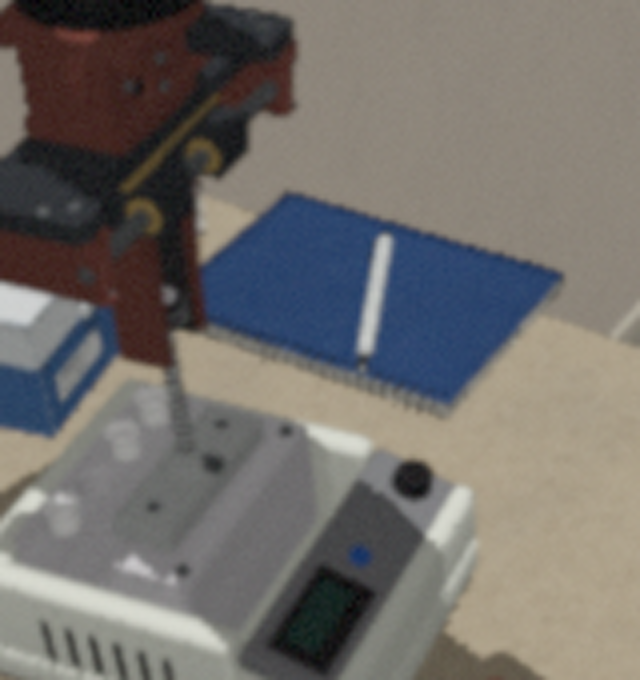

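View pics/w12.png

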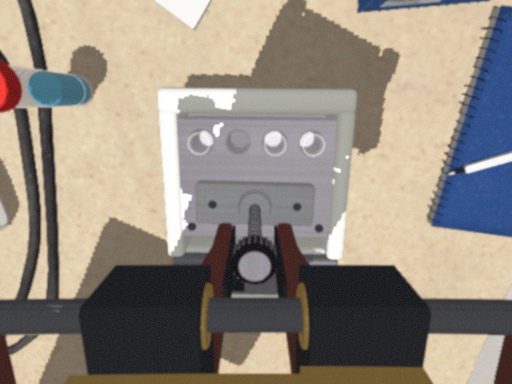

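{"api": "arm_command", "payload": {"deltas": [[0.0015, 0, 0.0005, 0], [0.002, 0, 0, 0], [0.002, 0, 0, 0]]}}

```text
t: 18.8
ee_pos: [625.5, -150.2, 194.6]
orientation: [2.134, 0.215, -2.125]
ft_force: [-1.0, 2.2, 2.2]
width: 20.7
```

```bash
python3 -c "
from h import *
st();plan([625.4,-150.5,190],-79.1)"
```

```text
t 18.80 p [ 625.5 -150.2  194.6] jaw -79.3 x [ 0.003  0.014 -1.   ] F [-1.   2.2  2.2] w 20.7 q6 1.11
shift [0.0046 0.0004 0.0002] len 4.6  yaw(tool x) -0.0028
```

{"api": "arm_command", "payload": {"deltas": [[0.0015, 0.0003, 0, 0], [0.0015, 0, 0, 0], [0.0015, 0, 0, 0]]}}

```text
t: 19.1
ee_pos: [625.4, -150.2, 189.4]
orientation: [2.134, 0.216, -2.125]
ft_force: [-1.1, 1.8, 3.1]
width: 20.1
```

```bash
python3 -c "
from h import *
st();plan([625.4,-150.5,190],-79.1)"
```

```text
t 19.10 p [ 625.4 -150.2  189.4] jaw -79.3 x [ 0.003  0.015 -1.   ] F [-1.1  1.8  3.1] w 20.1 q6 1.11
shift [-0.0006  0.0003  0.0001] len 0.6  yaw(tool x) -0.0029
```

{"api": "arm_command", "payload": {"deltas": [[0.002, 0.0003, 0, 0], [0.002, 0, 0, 0], [0.002, 0, 0, 0], [0.002, 0, 0, 0]]}}

```text
t: 19.5
ee_pos: [625.7, -150.3, 181.0]
orientation: [2.134, 0.216, -2.125]
ft_force: [-0.5, 2.3, 2.4]
width: 20.9
```

```bash
python3 -c "
from h import *
st();plan([625.4,-150.5,171],-79.1)"
```

```text
t 19.50 p [ 625.7 -150.3  181. ] jaw -79.3 x [ 0.003  0.015 -1.   ] F [-0.5  2.3  2.4] w 20.9 q6 1.11
shift [0.01   0.0003 0.0004] len 10.0  yaw(tool x) -0.0030
```

{"api": "arm_command", "payload": {"deltas": [[0.002, 0.0002, 0.0003, 0], [0.002, 0, 0, 0], [0.002, 0, 0, 0], [0.002, 0, 0, 0], [0.0015, 0, 0, 0]]}}

```text
t: 20.0
ee_pos: [625.1, -150.3, 170.3]
orientation: [2.134, 0.216, -2.126]
ft_force: [-2.0, 2.4, 2.1]
width: 20.9
```

```bash
python3 -c "
from h import *
st();plan([625.4,-150.5,171],-79.1)"
```

```text
t 20.00 p [ 625.1 -150.3  170.3] jaw -79.3 x [ 0.002  0.015 -1.   ] F [-2.   2.4  2.1] w 20.9 q6 1.11
shift [-0.0007  0.0002 -0.0002] len 0.8  yaw(tool x) -0.0030
```

{"api": "arm_command", "payload": {"deltas": [[0.001, 0, 0, 0], [0.001, 0, 0, 0], [0.001, 0, 0, 0]]}}

```text
t: 20.3
ee_pos: [625.1, -150.3, 166.9]
orientation: [2.134, 0.216, -2.126]
ft_force: [-0.6, 2.7, 1.6]
width: 20.4
```

{"api": "arm_command", "payload": {"deltas": [[0.001, 0, 0, 0], [0.001, 0, 0, 0], [0.001, 0, 0, 0]]}}

```text
t: 20.6
ee_pos: [625.1, -150.3, 163.7]
orientation: [2.134, 0.216, -2.126]
ft_force: [-1.8, 2.4, 2.0]
width: 21.0
```

```bash
python3 -c "
from h import *
st();plan([625.4,-150.5,165],-79.1)"
```

```text
t 20.60 p [ 625.1 -150.3  163.7] jaw -79.3 x [ 0.002  0.015 -1.   ] F [-1.8  2.4  2. ] w 21.0 q6 1.11
shift [-0.0013  0.0003 -0.0002] len 1.4  yaw(tool x) -0.0029
```

{"api": "arm_command", "payload": {"deltas": [[0.001, 0, 0, 0], [0.001, 0, 0, 0], [0.001, 0, 0, 0]]}}

```text
t: 20.9
ee_pos: [625.1, -150.2, 160.4]
orientation: [2.134, 0.216, -2.126]
ft_force: [-1.5, 2.9, 1.8]
width: 21.1
```

{"api": "arm_command", "payload": {"deltas": [[0.001, 0, 0, 0], [0.001, 0, 0, 0], [0.001, 0, 0, 0]]}}

```text
t: 21.2
ee_pos: [626.4, -150.4, 159.1]
orientation: [2.137, 0.215, -2.122]
ft_force: [-0.7, 3.2, 10.3]
width: 20.6
```

{"api": "arm_command", "payload": {"deltas": [[0, 0, 0, 0], [0, 0, 0, 0]]}}

```text
t: 21.4
ee_pos: [626.7, -150.7, 159.2]
orientation: [2.137, 0.214, -2.122]
ft_force: [-0.6, 1.4, 1.6]
width: 20.7
```

```bash
python3 -c "
from h import *
st();snap('wrist','w13');snap('scene','s4');crop('s4',120,90,280,240,5)"
```

```text
t 21.40 p [ 626.7 -150.7  159.2] jaw -79.3 x [ 0.006  0.014 -1.   ] F [-0.6  1.4  1.6] w 20.7 q6 1.11
```

View pics/s4_c120_90.png

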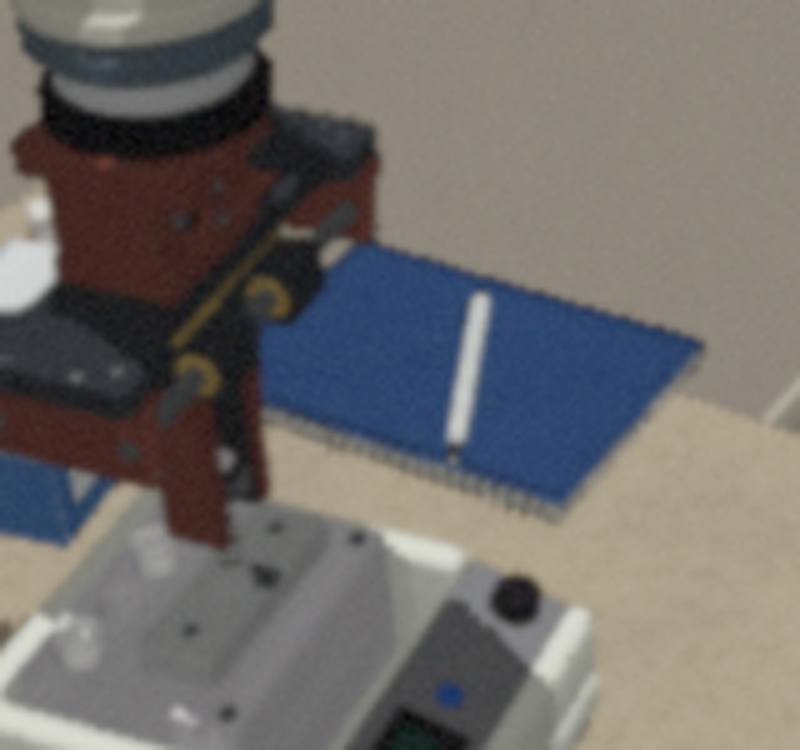

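View pics/w13.png

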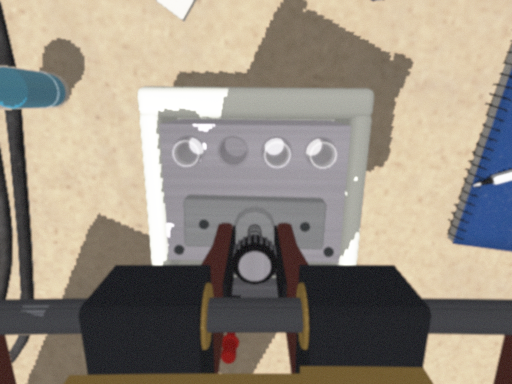

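{"api": "arm_command", "payload": {"deltas": [[0.001, 0, 0, 0], [0.001, 0, 0, 0]]}}

```text
t: 21.7
ee_pos: [627.8, -150.5, 159.0]
orientation: [2.14, 0.214, -2.119]
ft_force: [-3.1, 3.5, 10.1]
width: 20.5
```

{"api": "arm_command", "payload": {"deltas": [[0.0005, 0, 0, 0], [0, 0, 0, 0], [0, 0, 0, 0]], "hand": 0.06}}

```text
t: 22.0
ee_pos: [628.4, -151.3, 158.4]
orientation: [2.14, 0.212, -2.117]
ft_force: [0.4, 0.0, 0.3]
width: 41.2
```

```bash
python3 -c "
from h import *
st();snap('wrist','w14')"
```

```text
t 22.00 p [ 628.4 -151.3  158.4] jaw -79.3 x [ 0.01   0.013 -1.   ] F [0.4 0.  0.3] w 41.2 q6 1.11
```

View pics/w14.png

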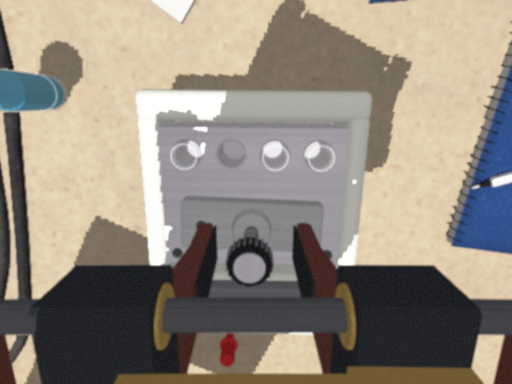

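{"api": "arm_command", "payload": {"deltas": [[0, 0, 0, 0], [0, 0, 0, 0], [-0.005, 0, 0, 0], [-0.01, 0, 0, 0], [-0.02, 0, 0, 0], [-0.03, 0, 0, 0], [-0.03, 0, 0, 0], [-0.03, 0, 0, 0], [-0.02, 0, 0, 0], [0, 0, 0, 0]]}}

```text
t: 23.05
ee_pos: [626.6, -153.6, 312.7]
orientation: [2.141, 0.211, -2.116]
ft_force: [-0.7, 0.5, -0.7]
width: 59.9
```

```bash
python3 -c "
from h import *
st();snap('wrist','w15');snap('scene','s5');crop('s5',80,150,280,300,4);crop('w15',130,80,380,280,3)"
```

```text
t 23.05 p [ 626.6 -153.6  312.7] jaw -79.3 x [ 0.01   0.012 -1.   ] F [-0.7  0.5 -0.7] w 59.9 q6 1.11
```

View pics/s5_c80_150.png

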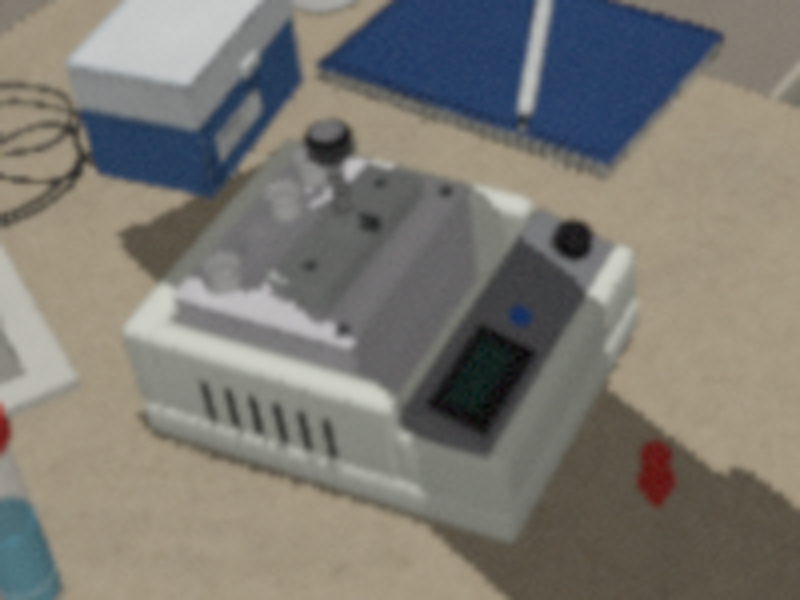

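View pics/w15.png

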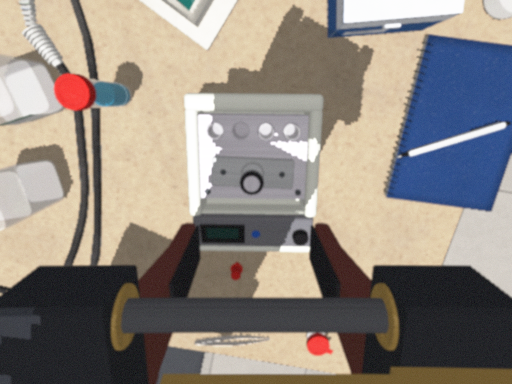

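View pics/w15_c130_80.png

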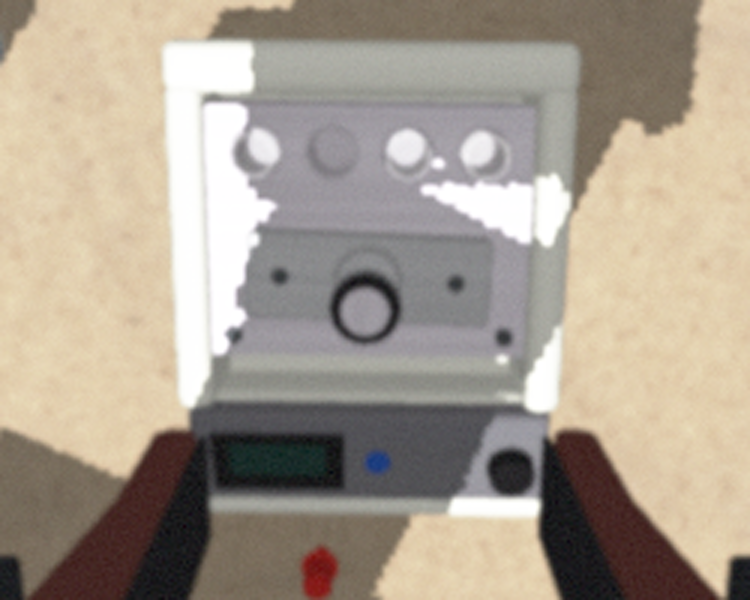

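```bash
python3 - <<'E'
from h import *
s=load('s5')[1];c=load('w15')[1]
S=lambda x,y:(80+x/4,150+y/4); W=lambda x,y:(130+x/3,80+y/3)
print('head',tri([(s,S(329,134)),(c,W(365,307))]))
a=tri([(s,S(380,182)),(c,W(456,284))]);b=tri([(s,S(310,265)),(c,W(280,276))])
print('foot screws',a,b,'mid',(a[0]+b[0])/2)
snap('top','t5');crop('t5',150,80,350,280,3);snap('scene','s6')
E
```

```text
head (array([ 626.59420194, -150.82906384,  156.88333272]), [0.63, 0.63])
foot screws (array([ 629.15251517, -182.62607858,  104.92606931]), [0.18, 0.18]) (array([ 619.97330227, -119.19921924,  104.81338481]), [0.01, 0.01]) mid [ 624.56290872 -150.91264891  104.86972706]
```

View pics/t5_c150_80.png

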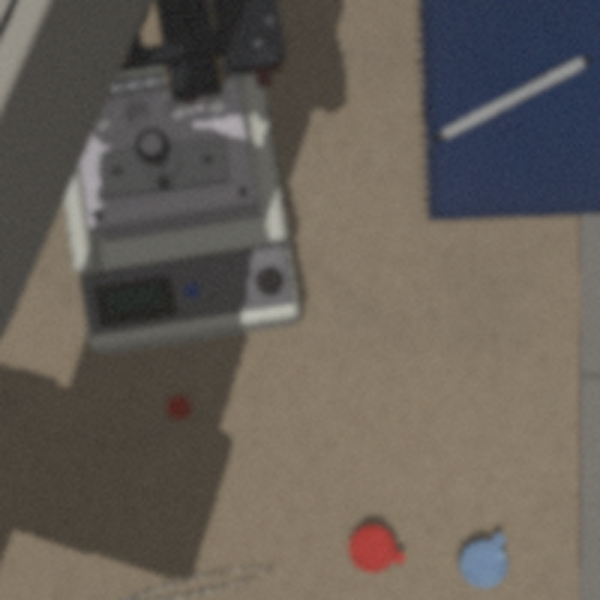

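View pics/s6.png

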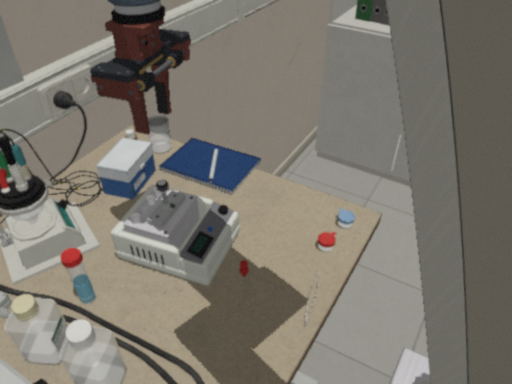

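```bash
python3 -c "
from h import *
st();print(ctrl.close_job())"
```

```text
t 23.25 p [ 624.4 -153.   307.1] jaw -79.3 x [ 0.002  0.014 -1.   ] F [-0.4  0.7  0.2] w 60.3 q6 1.11
the job is handed in; nothing more can be done
None
```

The gauge is standing flat on the block over the well with its rod on the bottom, and I handed the job in at 23 s of the 58 s allowed. I pulled the stopper out first and stood it on the bench in front of the heater.

- **Rod on the bottom:** the rod slid down at about 2 N, then hit a hard stop. A second press stopped at the same height, with about 10 N each time. From the rod's travel the depth is roughly 33–34 mm, so take the exact figure from the gauge.
- **Gauge position:** after release, both foot screws measured 105 mm high, which means the foot lies flat (104 mm expected). It is centred within about 1 mm of the well and lines up with the heater.
- **Clear of everything:** the gripper was open, well above the gauge and touching nothing at hand-in. In the last pictures the stopper is on the bench and the cups look undisturbed. I compared the cups by eye and did not measure them again.
- **One disagreement:** the cameras put the top of the gauge head at 157 mm, while the arm's own position puts it at about 160 mm. I took that as camera error at that viewing angle and did not follow it up.
- **Arm drift:** the tool leaned by up to about 3° between moves, and I corrected its position before each contact.

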